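# Hold the drain sump cover open with the pry bar

## Task

A colleague needs the heavy iron cover of the bench drain sump held open. First, with the cover still shut, push the copper sleeve that stands on the cover across onto the sump's side ledge, so that it stands upright there, wholly off the cover; slide it, do not pick it up. Then press down the long end of the steel pry bar until the cover is open by at least 10 degrees, and finish while still holding the bar down like this, raising the cover with the bar alone, keeping the bar in its saddle and leaving everything else where it stands.

Things in the scene. Friction and masses are not known exactly. Their poses are not given: they have to be found in the camera images.
- station: fixed grey sump, side ledge and bar saddle, one unit bolted to the bench. Origin on the bench (z = 0) straight below the saddle's notches; z up, y from the saddle towards the sump, x from the cover towards the ledge (away from the robot, give or take 17 degrees). In this frame, mm: sump x -62 to 62, y 85 to 235, with the cover on it; ledge x 63 to 153, y 85 to 235
- ledge (a point): centre of the flat top of the ledge (90 mm in station x by 150 mm in station y), 95.5 mm above the bench, 3 mm lower than the top of the shut cover beside it. A 4 mm thick rim stands 9 mm high along its outer long edge; its two short ends are open
- saddle (a point): middle between the saddle's two open-topped notches, where the bar's cross pin rests, 85 mm above the bench. The saddle is two dark upright cheeks, 97 mm tall, 8 mm thick, 24 mm apart, 36 mm long in station y
- cover (a joint): opening angle of the cover in rad: 0 shut, grows as its saddle-side edge rises; about 0.26 at most by the bar. 10 degrees = 0.175. It falls shut when the bar is let go
- cover_edge (a point): middle of the outer edge of the cover's lip. The cover: dark solid iron plate, 118 (x) by 165 (y) by 20 mm, with a plug cast below, 5 to 6.6 kg, top 98.5 mm above the bench when shut, hinged on the side away from the saddle (station y = 235 mm, height 78.5 mm). The lip, 50 mm wide, 10 mm thick, sticks out 30 mm towards the saddle; the bar's toe lies under it
- bar: loose steel pry bar (tubular, 0.32 kg, greased pin and toe), 16 mm wide, 14 mm thick, resting in the saddle by its cross pin; origin at the pin's middle, frame parallel to the station's at rest. Short end (60 mm, upturned toe) points along station +y and down, under the cover's lip; long end (195 mm) along station -y, rising 0.42 rad above level. It turns about the pin; pressing takes 2 to 13 N, most at first
- bar_pad (a point): centre of the top of the black rubber pad (36 mm wide, 50 mm along the bar, 14 mm thick) on the bar's long end, where to press; 170 mm from the pin along the bar, 7 mm above its centre line. About 161 mm above the bench at rest; it swings on an arc about the pin. Cover open 10 degrees: long end about 0.14 rad below level; 13 degrees: 0.28 rad below, pad top then 45 mm high
- bar_pin (a point): middle of the bar's cross pin (12 mm thick, 52 mm long)
- sleeve_mid (a point): centre, half-way up, of the copper sleeve: a plain upright tube 42 mm outside, 34 mm inside, 50 mm tall, 0.12 kg, standing on the cover, its centre 123.5 mm above the bench; on the ledge 120.5 mm
- jar: low white screw-lid flux jar, 62 mm across, 55 mm tall, standing beside the bar's long end; origin under its middle
- cup_a: round red plastic deburring cup, 54 mm across, 46 mm tall, standing on the other side of the bar's long end; origin under its middle
- cup_b: a second red deburring cup, same size, on the bench to the left beyond the sump; origin under its middle
- stub: thin upright copper pipe stub, 28 mm across, 60 mm tall, standing on the bench beyond the saddle; origin under its middle
- elbow: bent copper pipe elbow, 22 mm thick, about 70 mm by 70 mm, lying flat on the bench; origin near one of its ends
- wrench: steel wrench lying flat on the bench (origin under its middle) off to the robot's right
Mind the look-alikes: they are no part of the job. What is shaped like the part that bears sleeve_mid but black or blue is not meant.

How it is judged (in metres and radians):
On the way, in this order (a step that is already met when the one before it is completed fails the run):
1. the sleeve stands upright on the ledge, wholly off the cover, the cover still shut (x of sleeve_mid in the frame of station between 0.08 and 0.155 m and y of sleeve_mid in the frame of station between 0.085 and 0.235 m and height (world z) of sleeve_mid between 0.112 and 0.128 m and angle between sleeve_mid's own z axis and vertical below 0.15 rad and value of joint cover below 0.03 rad), for 0.2 s.
2. the cover is raised by at least 10 degrees with the fingers pressing on the bar (value of joint cover above 0.17 rad and contact force between the fingers and bar above 0.2 N), for 0.3 s.
At the end, for the whole second after the job is handed in: the fingers hold the bar down (over 0.2 N) with its pin in the saddle (within 10 mm), the cover at rest and open by at least 10 degrees (0.17 rad), and the sleeve stands upright on the ledge (within 0.15 rad), wholly off the cover (all of step 2 and x of sleeve_mid in the frame of station between 0.08 and 0.155 m and y of sleeve_mid in the frame of station between 0.085 and 0.235 m and height (world z) of sleeve_mid between 0.112 and 0.128 m and angle between sleeve_mid's own z axis and vertical below 0.15 rad and value of joint cover below 0.4 rad and velocity of joint cover below 0.05 rad/s and distance between bar_pin and saddle below 0.01 m and linear speed of bar below 0.03 m/s); the arm keeps its last pose, push and grip.
It fails at once if the sleeve is lifted (10 mm above where it stood on the cover), knocked over, or falls off the sump (height (world z) of sleeve_mid above 0.1335 m or angle between sleeve_mid's own z axis and vertical above 0.7 rad or height (world z) of sleeve_mid below 0.1 m).
It fails at once if the cover is opened with the sleeve still on it (value of joint cover above 0.06 rad and x of sleeve_mid in the frame of station below 0.078 m).
It fails at once if the open cover is touched by the robot: it must be raised by the bar alone (value of joint cover above 0.03 rad and contact force between any of the fingers, the arm and cover above 2 N).
It fails at once if the bar is lifted or dragged out of its saddle (distance between bar_pin and saddle above 0.015 m).
It fails at once if something else on the bench is shifted by more than 30 mm (distance of any of jar, cup_a, cup_b, stub, elbow, wrench from where it was at the start of the episode above 0.03 m).
It also fails if it takes over 48 s, if anything falls off the work surface, if the arm or the gripper's body presses on something with over 40 N, if the wrist force passes 120 N, or if a joint passes its speed limit or range.

## Robot

A 6-joint arm with a two-finger parallel gripper is mounted at the origin on the work surface. World frame = base frame: x ahead of the robot, y to its left, z up, the work surface at z = 0. Lengths are in mm, angles in degrees, forces in N, time in s.
With the tool pointing down it reaches from about 300 to 850 mm from the base axis. Payload 4.2 kg.
Tool frame: the origin (TCP) lies midway between the tips of the shut fingers; the grasp point (between the pads) lies 19 mm behind it; z points along the fingers, x is the direction in which the jaws open and shut, and the axes are right-handed (so a half turn about z gives the same grasp; the last joint's range is limited). The gripper opens to 91 mm and grips with 3 to 60 N. Pads are 32 mm wide; open, the fingers measure 118 mm over their backs; the gripper's body (76 mm by 178 mm) begins 60 mm behind the grasp point.
Start: joints at [-64.572, 18.312, 89.639, -0, 72.044, -1.146], TCP at [257.233, -514.274, 177.476] pointing down, gripper open.
Joint ranges: [-177.97, 177.97], [-48.28, 115.42], [12.27, 149.76], [-77.06, 257.06], [2.81, 150.46], [-146.56, 146.56]. Speed limits (degrees/s): [147.25, 147.25, 180, 180, 180, 180].

## Interface

Orientations are given as [roll, pitch, yaw] about the fixed x, y, z axes, in that order (R = Rz(yaw) Ry(pitch) Rx(roll)).
In Python, from workcell import env gives the robot as it stands. The module is installed in compiled form; this text tells all that it offers.
- The arm moves only by the tool drive_tool, never from a script. Its argument "series" is a list of rows, each a list of 3 entries, a list of its own where there are three numbers: the closure, from 0 (fully open) to 1 (shut), then the shift along the tool's x, y, z in mm, then the turn, a rotation vector about the tool's x, y, z in rad. In form: [[gripper, [dx, dy, dz], [rx, ry, rz]], ...]. A call has exactly 5 rows; each row is the pose to reach, as a shift and turn from the pose commanded when the call began, along the tool's axes at that moment; what a row does not reach only later rows make up. A row lasts 1/10 s, in which the tool goes at most 50 mm and 8.59 degrees, less where a joint would pass 70% of its speed; a pose out of reach is approached as far as the arm can. A call with a gripper value outside its range is refused whole. The fingers move at their own pace and stop on an object; "squeeze" is the grip in N (left out, the last holds). Time passes only in rows, so rows that repeat a pose let the fingers close, or fill a call up. It gives the time, the measured TCP pose, the force and the opening at its end, in the units of the state.
- env.state(): the state, without advancing time (a new reading comes with each control period).
- env.grab_frame(name): name is "scene" or "side" or "wrist"; returns a dict with "image" (400x640x3 uint8, red, green, blue), "K" (3x3 intrinsics, pixels), "origin" and "orientation" of the camera in the world. Camera axes: x right, y down, z forward; pixel columns grow to the right and rows downward; lengths in mm; the calibration is good to about 2 mm. A picture is of the moment at which its call begins. There is no depth.
- env.job_done(): hands the job in, once; it reports no verdict.
The state is a dict: "time_s": time; "qpos": joint angles; "qvel": joint speeds; "effort": joint torques, N m; "ee_pos": TCP position; "ee_rot": TCP orientation; "force": force on the tool from outside, world axes, zero at the start; "torque": the same for the moment, N m; "gripper_width": finger opening in mm.
Only numpy, scipy, OpenCV 4.12 (cv2) and the standard library are available. Lean on these libraries where they do the work, as an engineer would, in place of code of your own. Each camera call takes 0.05 s, during which the arm holds its last target.

## Working session

There is one attempt and no reset: what is moved stays moved. The work goes in short steps, Python scripts to look and compute and a tool call to move; the robot and the scene stay as the last step left them, time stands still between calls to the robot, and variables do not carry over. Pictures are saved under pics/ and viewed, and the job is handed in when it is done.

Besides the shell and the picture viewer there is one more tool, called after ">>>" by a JSON object that holds its "api" and its "payload", one argument or row to a line. drive_tool: Moves the arm, as the interface text tells. Its arguments: {"type":"object","properties":{"series":{"type":"array","items":{"type":"array"}},"squeeze":{"type":"number"}},"required":["series"]}

```bash
mkdir -p pics; cat > h.py <<'E'
import numpy as np,cv2,pickle
def grab(env,n,tag):
    f=env.grab_frame(n); cv2.imwrite(f'pics/{tag}.png',f['image'][:,:,::-1]); pickle.dump(f,open(f'pics/{tag}.pkl','wb')); return f
E
python3 - <<'E'
from h import *
from workcell import env
print(env.state())
for n in ['scene','side','wrist']:
    f=grab(env,n,n+'0'); print(n,f['K'],f['origin'],f['orientation'])
E
```

```text
{'time_s': 0.0, 'qpos': array([-6.45711421e+01,  1.83515226e+01,  8.97076856e+01, -8.65298969e-05,
        7.20431207e+01, -1.14731921e+00]), 'qvel': array([ 0.03786763,  0.01414357, -0.0461503 , -0.06881638,  0.03881818,
       -0.04311921]), 'effort': array([ 1.33664464e-03, -4.12467957e+01, -2.31970650e+01,  7.28895748e-02,
        4.56318946e-02, -1.26720270e-04]), 'ee_pos': array([ 256.98686553, -513.72938759,  176.61285708]), 'ee_rot': array([-1.79998033e+02,  1.02310013e-01, -6.34237944e+01]), 'force': array([-0.35436323, -0.35398431, -0.67008478]), 'torque': array([-0.00202304,  0.01411352, -0.03766612]), 'gripper_width': 91.47633686709648}
scene [[434.60036581   0.         321.72724167]
 [  0.         434.60036581 200.55208366]
 [  0.           0.           1.        ]] [1276.49329003 -532.79550563  882.34288025] [-130.31601235    0.80195128   54.28949838]
side [[417.50622943   0.         316.59779875]
 [  0.         417.50622943 198.0365301 ]
 [  0.           0.           1.        ]] [  -8.91893509 1022.34821522  905.00016951] [-124.06200118   -0.43280169 -151.82870782]
wrist [[318.96642282   0.         322.08600429]
 [  0.         318.96642282 198.07082586]
 [  0.           0.           1.        ]] [ 318.35137206 -482.15412186  385.436265  ] [ 1.65830325e+02  1.37158252e-01 -6.33961371e+01]
```

View pics/scene0.png

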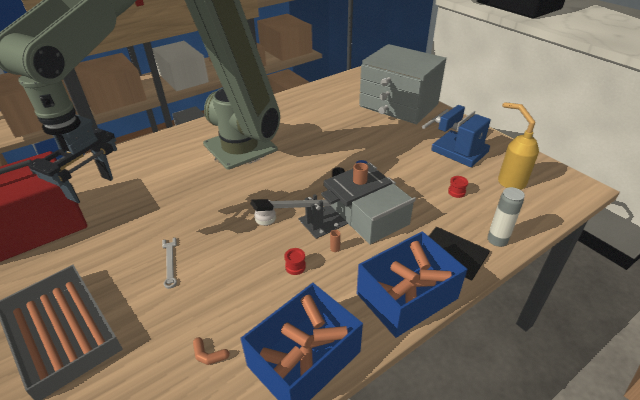

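View pics/side0.png

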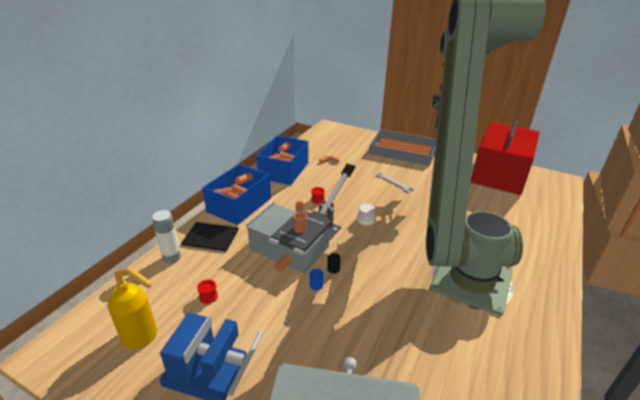

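View pics/wrist0.png

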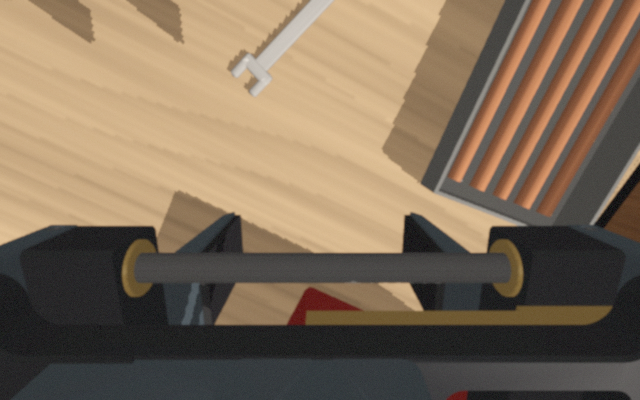

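The scene view shows the station around (355,200) with the copper sleeve at (361,173) and the jar and pad near (263,208). I'll enlarge both views.

```bash
python3 - <<'E'
import cv2
a=cv2.imread('pics/scene0.png')[130:280,230:430]; cv2.imwrite('pics/s0c.png',cv2.resize(a,None,fx=4,fy=4,interpolation=cv2.INTER_CUBIC))
a=cv2.imread('pics/side0.png')[150:300,230:430]; cv2.imwrite('pics/d0c.png',cv2.resize(a,None,fx=4,fy=4,interpolation=cv2.INTER_CUBIC))
E
```

```text
(no output)
```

View pics/s0c.png

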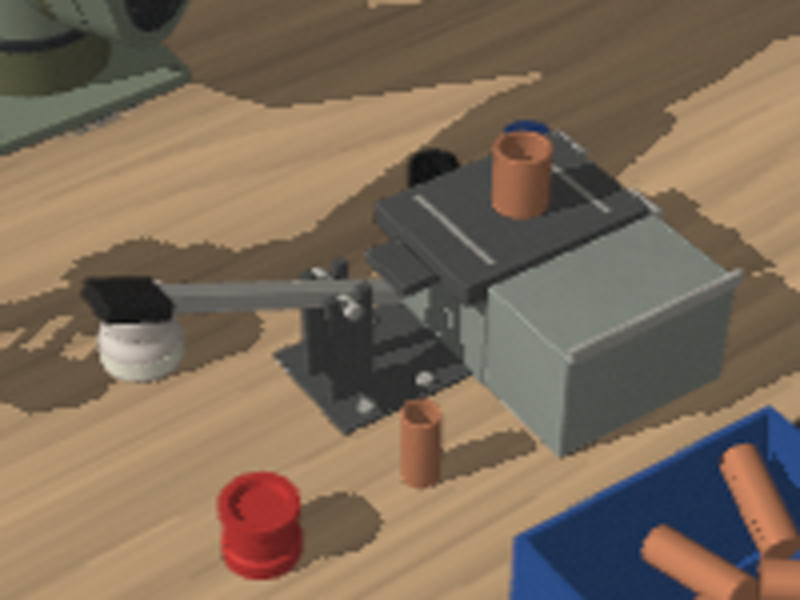

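View pics/d0c.png

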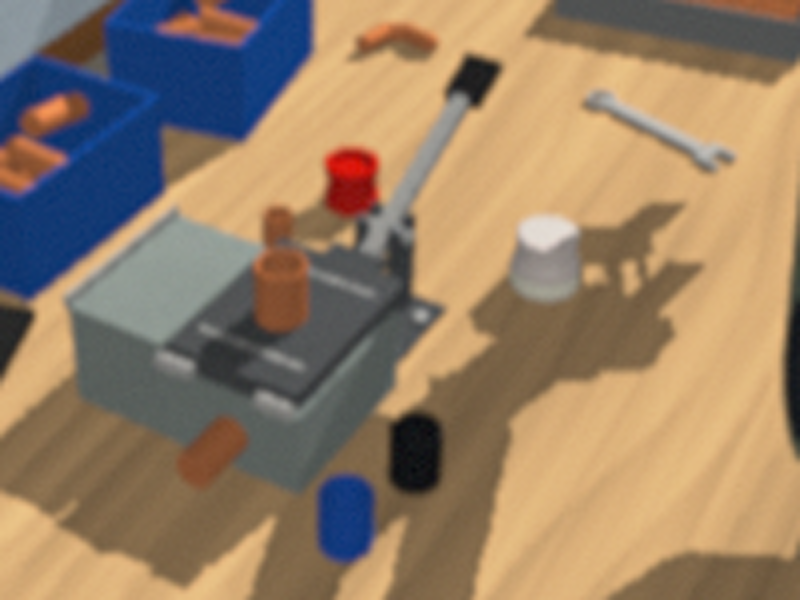

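```bash
cat >> h.py <<'E'
from scipy.spatial.transform import Rotation as Rn
def cam(tag):
    return pickle.load(open(f'pics/{tag}.pkl','rb'))
def R_of(f): return Rn.from_euler('xyz',f['orientation'],degrees=True).as_matrix()
def onplane(f,uv,z):
    d=R_of(f)@np.linalg.inv(f['K'])@np.array([uv[0],uv[1],1.]); o=np.array(f['origin']); return o+d*(z-o[2])/d[2]
def proj(f,P):
    p=f['K']@(R_of(f).T@(np.asarray(P,float)-f['origin'])); return p[:2]/p[2]
E
cat > m.py <<'E'
from h import *
from scipy.optimize import least_squares
S=cam('scene0');D=cam('side0')
cs=lambda x,y:((x+.5)/4-.5+230,(y+.5)/4-.5+130)
cd=lambda x,y:((x+.5)/4-.5+230,(y+.5)/4-.5+150)
pts=[('nearouter',S,cs(572,358),(153,85,104.5)),('farouter',S,cs(741,272),(153,235,104.5)),('innernear',S,cs(488,290),(63,85,95.5)),
('basenear',S,cs(562,453),(153,85,0)),
('farouter',D,cd(70,300),(153,235,104.5)),('nearouter',D,cd(178,211),(153,85,104.5)),('base -62,235',D,cd(297,492),(-62,235,0))]
for n,f,uv,st in pts: print(n,onplane(f,uv,st[2]).round(1))
def T(p,q): c,s=np.cos(p[2]),np.sin(p[2]); return np.array([p[0]+c*q[0]-s*q[1],p[1]+s*q[0]+c*q[1],q[2]])
r=least_squares(lambda p:np.concatenate([(onplane(f,uv,st[2])-T(p,st))[:2] for n,f,uv,st in pts]),[500,-100,0],loss='soft_l1',f_scale=3)
print('station',r.x[:2],np.degrees(r.x[2]),r.fun.round(1).reshape(-1,2).tolist())
print('sleeve top',onplane(S,cs(522,146),148.5),onplane(D,cd(281,263),148.5))
print('sleeve base c',onplane(S,cs(521,199),98.5),)
print('pad pred',T(r.x,(0,-158,161)),'obs',onplane(S,cs(129,297),161),onplane(D,cd(474,78),161))
print('jar top',onplane(S,cs(141,335),55),onplane(D,cd(549,233),55)); print('cupA',onplane(S,cs(259,502),46),onplane(D,cd(352,165),46))
print('lying copper',onplane(D,cd(212,452),20)); print('stub',onplane(S,cs(421,412),60))
np.save('st.npy',r.x)
E
python3 m.py
```

```text
nearouter [666.8  56.8 104.5]
farouter [669.9 208.3 104.5]
innernear [572.2  62.4  95.5]
basenear [655.3  66.   -0. ]
farouter [664.9 210.9 104.5]
nearouter [657.8  67.6 104.5]
base -62,235 [458.7 217.1   0. ]
station [505.65803388 -18.74950425] -2.2540474909892683 [[5.0, -3.4], [2.2, -1.8], [0.3, -1.3], [-6.6, 5.8], [-2.9, 0.9], [-4.1, 7.4], [5.8, -1.4]]
sleeve top [509.95986427 141.44036456 148.5       ] [514.44135047 140.91758261 148.5       ]
sleeve base c [508.74175317 144.28337501  98.5       ]
pad pred [ 499.44383017 -176.62725339  161.        ] obs [ 499.76318946 -174.87678557  161.        ] [ 494.11791391 -165.84259388  161.        ]
jar top [ 427.0477168  -136.10818755   55.        ] [ 394.81600455 -119.79630454   55.        ]
cupA [ 604.58106062 -151.60663725   46.        ] [ 604.57811274 -145.14253934   46.        ]
lying copper [527.2769765  228.42497211  20.        ]
stub [612.14612754 -25.85705439  60.        ]
```

>>> {"api": "drive_tool", "payload": {
  "series": [
    [0,[0,0,-50],[0,0,-0.13]],
    [0,[0,0,-100],[0,0,-0.26]],
    [0,[-28,-33,-120],[0,0,-0.39]],
    [0,[-60,-71,-120],[0,0,-0.52]],
    [0,[-92,-109,-120],[0,0,-0.65]]
  ]
}}

```text
time_s: 0.65
ee_pos: [314.0, -382.2, 298.0]
ee_rot: [180.0, -0.1, -26.0]
force: [0.7, 0.3, 0.3]
gripper_width: 91.5
```

```bash
cat >> h.py <<'E'
def rel(env,tgt,yaw):
    """tool-frame shift and rz from the measured pose to a world target (tool down)"""
    s=env.state(); R=Rn.from_euler('xyz',s['ee_rot'],degrees=True)
    d=R.inv().apply(np.array(tgt)-s['ee_pos'])
    G=Rn.from_euler('xyz',[180,0,yaw],degrees=True)
    print('t',s['time_s'],'pos',s['ee_pos'].round(1),'rot',s['ee_rot'].round(2),'F',s['force'].round(1),'w',round(s['gripper_width'],1)); print('shift',d.round(1),'rotvec',(R.inv()*G).as_rotvec().round(4))
E
python3 -c "
from h import *
from workcell import env
rel(env,(505,60,297),-2.3)"
```

```text
t 0.65 pos [ 314.  -382.2  298. ] rot [ 1.7998e+02 -9.0000e-02 -2.5970e+01] F [0.7 0.3 0.3] w 91.5
shift [ -21.9 -481.1    0.8] rotvec [ 0.0006 -0.0014 -0.4131]
```

>>> {"api": "drive_tool", "payload": {
  "series": [
    [0,[-2,-49,0],[0,0,-0.1]],
    [0,[-4,-98,0],[0,0,-0.2]],
    [0,[-6,-147,0],[0,0,-0.3]],
    [0,[-9,-196,0],[0,0,-0.4]],
    [0,[-11,-245,0],[0,0,-0.413]]
  ]
}}

```text
time_s: 1.15
ee_pos: [411.9, -156.6, 297.4]
ee_rot: [180.0, -0.0, -2.4]
force: [0.5, 0.1, 0.8]
gripper_width: 91.7
```

```bash

python3 -c "
from h import *
from workcell import env
rel(env,(505,60,297),-2.3)"
```

```text
t 1.15 pos [ 411.9 -156.6  297.4] rot [ 1.7999e+02 -1.0000e-02 -2.4300e+00] F [0.5 0.1 0.8] w 91.7
shift [  83.8 -220.3    0.4] rotvec [ 0.0001 -0.0001 -0.0022]
```

>>> {"api": "drive_tool", "payload": {
  "series": [
    [0,[16,-45,0],[0,0,0]],
    [0,[34,-90,0],[0,0,0]],
    [0,[51,-135,0],[0,0,0]],
    [0,[69,-180,0],[0,0,0]],
    [0,[84,-220,0],[0,0,0]]
  ]
}}

```text
time_s: 1.65
ee_pos: [505.8, 59.9, 297.2]
ee_rot: [180.0, 0.0, -2.5]
force: [0.6, -0.9, 0.6]
gripper_width: 91.2
```

```bash

python3 -c "
from h import *
from workcell import env
rel(env,(505,60,297),-2.3)
f=grab(env,'wrist','w1');print(f['origin'],f['orientation'])
grab(env,'side','d1')
import cv2
cv2.imwrite('pics/w1b.png',cv2.resize(f['image'][:240,:,::-1],None,fx=1.25,fy=1.25))"
```

```text
t 1.65 pos [505.8  59.9 297.2] rot [ 1.80e+02  1.00e-02 -2.46e+00] F [ 0.6 -0.9  0.6] w 91.2
shift [-0.8 -0.   0.2] rotvec [ 0.0001  0.0002 -0.0029]
[508.88419798 129.54933744 505.89194145] [ 1.65902951e+02  9.38386412e-02 -2.43478486e+00]
```

View pics/w1.png

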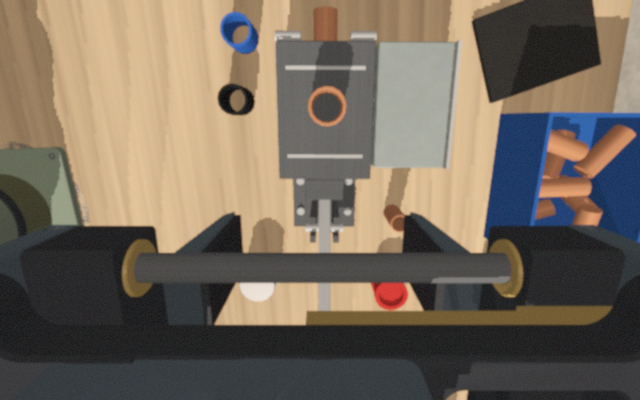

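The wrist view shows the sleeve rim at (327,106), the cover from (278,40) to (370,179), and the ledge from (376,42) to (448,167). The jar (257,285) and cup_a (390,292) stand either side of the bar at column 325.

```bash
cat > m2.py <<'E'
from h import *
from scipy.optimize import least_squares
W=cam('w1'); im=W['image']
hsv=cv2.cvtColor(im,cv2.COLOR_RGB2HSV)
m=cv2.inRange(hsv,(3,90,60),(18,255,255)); m[:, :300]=0;m[:,355:]=0;m[:80]=0;m[135:]=0
c=max(cv2.findContours(m,cv2.RETR_EXTERNAL,cv2.CHAIN_APPROX_NONE)[0],key=cv2.contourArea)
e=cv2.fitEllipse(c);print('sleeve ellipse',e)
sl=onplane(W,e[0],148.5);print('sleeve top c',sl, 'diam', e[1][0]/W['K'][0,0]*((W['origin'][2]-148.5)/np.cos(np.radians(14))))
def T(p,q): c,s=np.cos(p[2]),np.sin(p[2]); return np.array([p[0]+c*q[0]-s*q[1],p[1]+s*q[0]+c*q[1],q[2]])
pts=[((458,42),(153,235,104.5)),((448,167),(153,85,104.5)),((278,41),(-59,235,98.5)),((281,177),(-59,70,98.5)),((370,179),(59,70,98.5)),((376,41),(59,235,98.5))]
r=least_squares(lambda p:np.concatenate([(onplane(W,uv,st[2])-T(p,st))[:2] for uv,st in pts]),[500,-20,0])
print('station',r.x[:2],np.degrees(r.x[2]),r.fun.round(1).reshape(-1,2).tolist())
c,s=np.cos(r.x[2]),np.sin(r.x[2]); d=sl[:2]-r.x[:2]
print('sleeve st',c*d[0]+s*d[1],-s*d[0]+c*d[1]); np.save('st.npy',r.x)
print('jar',onplane(W,(257,285),55),'cup',onplane(W,(390,294),46)); print('bar line',onplane(W,(325,205),85),onplane(W,(324,300),125))
E
python3 m2.py
```

```text
sleeve ellipse ((326.7876892089844, 105.49251556396484), (38.21806716918945, 40.43122482299805), 3.754941701889038)
sleeve top c [513.9109192  142.37736007 148.5       ] diam 44.1330953737416
station [506.35493273 -17.07350516] -2.713921673778737 [[-1.7, -2.5], [1.7, 2.1], [1.8, -1.3], [1.1, 2.1], [-1.6, 0.2], [-1.4, -0.6]]
sleeve st -0.002352632248272535 159.62979467546165
jar [ 395.59669095 -119.4189065    55.        ] cup [ 605.54074812 -149.24144814   46.        ]
bar line [507.27274152  14.04411804  85.        ] [ 500.78075489 -106.65428275  125.        ]
```

```bash

python3 -c "
from h import *
from workcell import env
rel(env,(513.7,142.3,106),-2.7)"
```

```text
t 1.75 pos [506.6  61.9 296.3] rot [-1.799e+02  6.000e-02 -2.190e+00] F [-0.5 -0.4 -0.8] w 90.9
shift [  4.2 -80.3 190.5] rotvec [-0.0017  0.0011  0.009 ]
```

>>> {"api": "drive_tool", "payload": {
  "series": [
    [0,[3,-40,0],[0,0,0.005]],
    [0,[5,-80,20],[0,0,0.008]],
    [0,[5,-81,60],[0,0,0.008]],
    [0,[5,-81,90],[0,0,0.008]],
    [0,[5,-81,100],[0,0,0.008]]
  ]
}}

```text
time_s: 2.25
ee_pos: [511.5, 137.2, 194.1]
ee_rot: [179.9, 0.4, -3.0]
force: [0.5, 0.2, 0.5]
gripper_width: 91.0
```

```bash

python3 -c "
from h import *
from workcell import env
grab(env,'scene','s2');grab(env,'wrist','w2')
for i in range(2): env.grab_frame('side'); rel(env,(513.7,142.3,106),-2.7)"
```

```text
t 2.4 pos [514.3 137.6 198. ] rot [ 1.7999e+02 -2.0000e-02 -3.0300e+00] F [0.8 0.4 0.4] w 91.2
shift [-0.8 -4.6 92. ] rotvec [ 0.0001 -0.0004 -0.0058]
t 2.45 pos [514.9 137.9 198.9] rot [-1.7997e+02 -1.4000e-01 -3.0300e+00] F [ 1.3 -0.3  0.7] w 91.0
shift [-1.7 -4.3 92.9] rotvec [-0.0006 -0.0025 -0.0057]
```

View pics/w2.png

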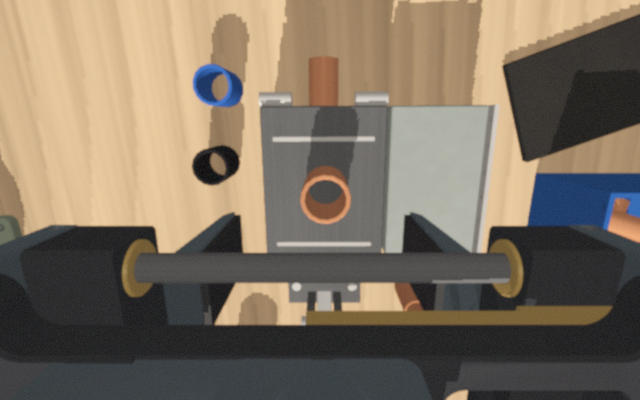

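View pics/s2.png

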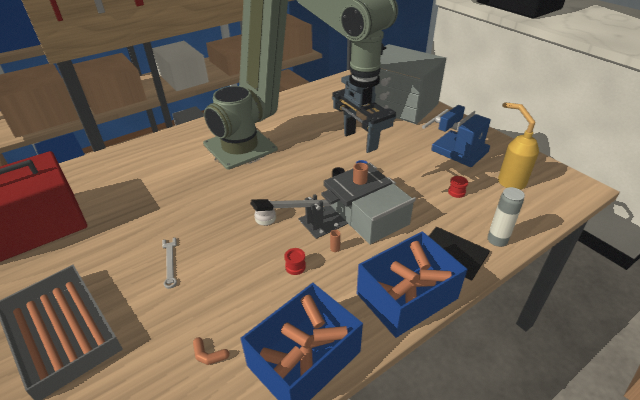

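The wrist view now has the sleeve rim at (326,195), between the fingers. The scene view shows the gripper clear above it.

```bash

python3 -c "
from h import *
W=cam('w2'); print(W['origin'],onplane(W,(326,195),148.5))
from workcell import env
rel(env,(513.7,142.3,107),-2.7)"
```

```text
[516.80814811 207.11749257 402.82037098] [514.86979055 145.25479788 148.5       ]
t 2.45 pos [514.9 137.9 198.9] rot [-1.7997e+02 -1.4000e-01 -3.0300e+00] F [ 1.3 -0.3  0.7] w 91.0
shift [-1.7 -4.3 91.9] rotvec [-0.0006 -0.0025 -0.0057]
```

Consistent. Next I lower around the sleeve.

>>> {"api": "drive_tool", "payload": {
  "series": [
    [0,[-1,-5,25],[0,0,0]],
    [0,[-1,-5,50],[0,0,0]],
    [0,[-1,-5,75],[0,0,0]],
    [0,[-1,-5,88],[0,0,0]],
    [0,[-1,-5,90],[0,0,0]]
  ]
}}

```text
time_s: 2.95
ee_pos: [513.5, 142.9, 107.6]
ee_rot: [180.0, -0.0, -3.0]
force: [0.8, -0.7, -0.5]
gripper_width: 91.2
```

>>> {"api": "drive_tool", "payload": {
  "series": [
    [0.41,[0,0,0],[0,0,0]],
    [0.41,[0,0,0],[0,0,0]],
    [0.41,[0,0,0],[0,0,0]],
    [0.41,[0,0,0],[0,0,0]],
    [0.41,[0,0,0],[0,0,0]]
  ],
  "squeeze": 3
}}

```text
time_s: 3.45
ee_pos: [513.5, 143.4, 107.9]
ee_rot: [-180.0, -0.0, -3.0]
force: [0.5, 0.3, 0.8]
gripper_width: 54.9
```

```bash

python3 -c "
from h import *
from workcell import env
rel(env,(513.7,142.3,106),-2.7)
f=grab(env,'scene','s3');g=grab(env,'side','d3')
cv2.imwrite('pics/s3c.png',np.hstack([cv2.resize(f['image'][120:250,280:430,::-1],(450,390)),cv2.resize(g['image'][150:300,220:350,::-1],(338,390))]))"
```

```text
t 3.45 pos [513.5 143.4 107.9] rot [-1.7999e+02 -5.0000e-02 -2.9800e+00] F [0.5 0.3 0.8] w 54.9
shift [0.3 1.  1.9] rotvec [-0.0002 -0.0009 -0.0049]
```

View pics/s3c.png

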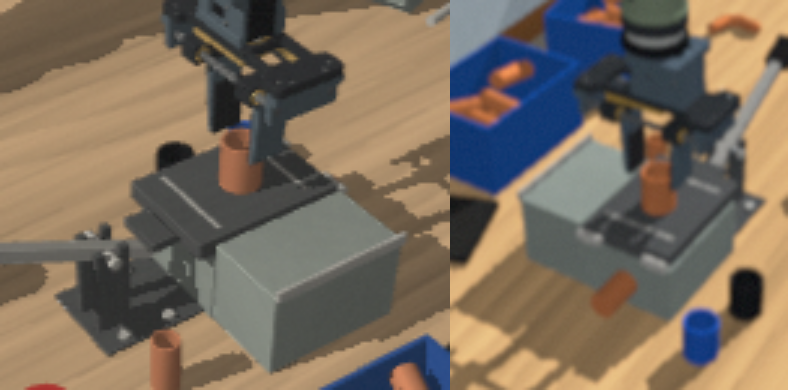

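The sleeve stands between the fingers, but the tips look high, so I'll check by projection.

```bash

python3 -c "
from h import *
for t in ['s3','d3']:
  f=cam('scene0' if t=='s3' else 'side0')
  for P in [(513.5,142,98.5),(513.5,142,148.5),(548,142,108),(479,142,108)]:
    p=proj(f,P); q=((p-(280,120))*3 if t=='s3' else (p-(220,150))*2.6); print(t,P,p.round(1),q.round())
"
```

```text
s3 (513.5, 142, 98.5) [360.3 180.4] [241. 181.]
s3 (513.5, 142, 148.5) [361.1 166.6] [243. 140.]
s3 (548, 142, 108) [368.1 183.7] [264. 191.]
s3 (479, 142, 108) [353.  172.2] [219. 157.]
d3 (513.5, 142, 98.5) [300.2 228.6] [209. 204.]
d3 (513.5, 142, 148.5) [300.  215.6] [208. 171.]
d3 (548, 142, 108) [290.6 222.9] [184. 190.]
d3 (479, 142, 108) [309.9 229.5] [234. 207.]
```

```bash

python3 -c "
from h import *
f=cam('s3');g=cam('d3')
cv2.imwrite('pics/s3d.png',np.hstack([cv2.resize(f['image'][130:200,330:400,::-1],(400,400),interpolation=2),cv2.resize(g['image'][170:240,265:335,::-1],(400,400),interpolation=2)]))"
```

```text
(no output)
```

View pics/s3d.png

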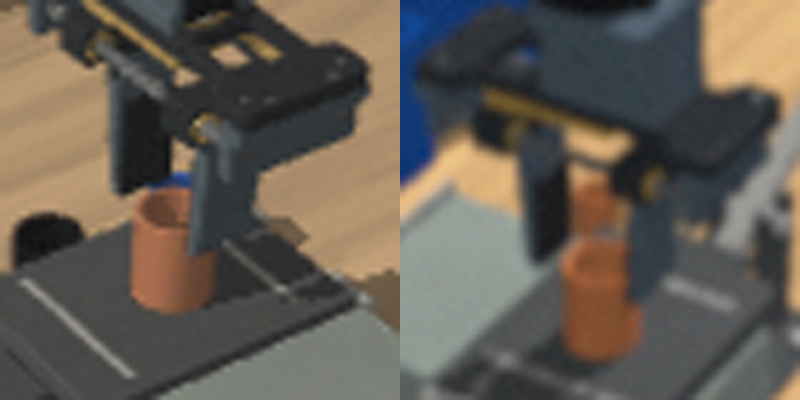

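```bash

cat >> h.py <<'E'
def tri(f,u,g,v):
    A=[];b=[]
    for c,p in((f,u),(g,v)):
        d=R_of(c)@np.linalg.inv(c['K'])@np.array([p[0],p[1],1.]); d/=np.linalg.norm(d); M=np.eye(3)-np.outer(d,d); A.append(M);b.append(M@c['origin'])
    x=np.linalg.lstsq(np.vstack(A),np.concatenate(b),rcond=None)[0]; return x,[proj(f,x)-u,proj(g,x)-v]
E
python3 -c "
from h import *
f=cam('s3');g=cam('d3')
a=lambda x,y:np.array((330+x*.175,130+y*.175)); b=lambda x,y:np.array((265+(x-400)*.175,170+y*.175))
print('sleeve top',tri(f,a(174,207),g,b(600,253)))
print('sleeve bottom',tri(f,a(173,293),g,b(600,340)))
print('front tip bottom centre',tri(f,a(222,250),g,b(548,255)))
print('back tip bottom',tri(f,a(140,188),g,b(650,300)))
"
```

```text
sleeve top (array([514.53384331, 139.16548074, 151.62762189]), [array([0.1289188 , 0.04106371]), array([ 0.12190287, -0.0354383 ])])
sleeve bottom (array([513.65475364, 142.38363664,  95.20889019]), [array([0.11783552, 0.03616857]), array([ 0.11227372, -0.03130701])])
front tip bottom centre (array([545.62082156, 143.56719828, 141.81838066]), [array([-0.20708225, -0.05964385]), array([-0.19174531,  0.04943647])])
back tip bottom (array([478.79940807, 147.53593705, 139.13539475]), [array([0.3158067 , 0.10726398]), array([ 0.31005745, -0.09720303])])
```

```bash

python3 -c "
from h import *
f=cam('s2');g=cam('d1')
cv2.imwrite('pics/s2d.png',np.hstack([cv2.resize(f['image'][80:180,320:420,::-1],(400,400),interpolation=2),cv2.resize(g['image'][130:230,250:350,::-1],(400,400),interpolation=2)]))
print(proj(f,(514+52,138,198)),proj(f,(514-52,138,198)),proj(g,(506+52,60,297)),proj(g,(506-52,60,297)))"
```

```text
[373.11717405 161.43024316] [349.24686789 144.62345969] [300.08721533 157.87562336] [330.80062241 166.12583662]
```

View pics/s2d.png

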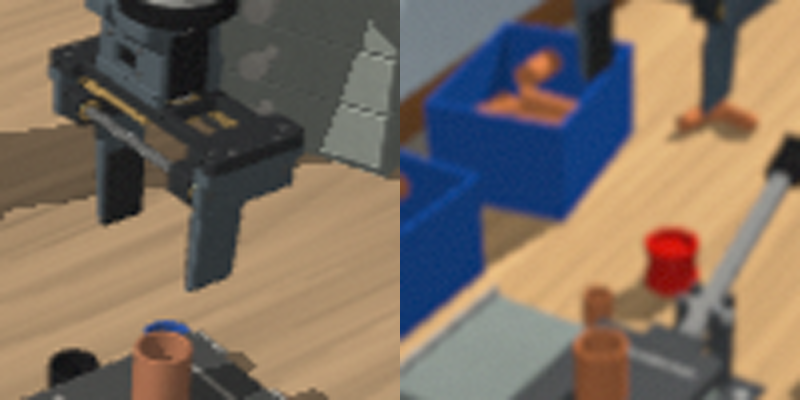

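Both views put the fingertips about 30 mm above the reported TCP. I'll find the real tip height by easing down gently and watching the force.

>>> {"api": "drive_tool", "payload": {
  "series": [
    [0.41,[0,0,2],[0,0,0]],
    [0.41,[0,0,4],[0,0,0]],
    [0.41,[0,0,5],[0,0,0]],
    [0.41,[0,0,6],[0,0,0]],
    [0.41,[0,0,6],[0,0,0]]
  ]
}}

```text
time_s: 4.05
ee_pos: [513.1, 143.3, 101.2]
ee_rot: [180.0, 0.0, -3.0]
force: [0.7, -0.2, 0.2]
gripper_width: 54.0
```

>>> {"api": "drive_tool", "payload": {
  "series": [
    [0.41,[0,0,0.5],[0,0,0]],
    [0.41,[0,0,1],[0,0,0]],
    [0.41,[0,0,1.5],[0,0,0]],
    [0.41,[0,0,2],[0,0,0]],
    [0.41,[0,0,2],[0,0,0]]
  ]
}}

```text
time_s: 4.55
ee_pos: [513.2, 143.3, 99.4]
ee_rot: [180.0, 0.0, -3.0]
force: [0.9, 0.1, 0.1]
gripper_width: 54.0
```

>>> {"api": "drive_tool", "payload": {
  "series": [
    [0.41,[0,0,0.5],[0,0,0]],
    [0.41,[0,0,1],[0,0,0]],
    [0.41,[0,0,1.5],[0,0,0]],
    [0.41,[0,0,2],[0,0,0]],
    [0.41,[0,0,2],[0,0,0]]
  ]
}}

```text
time_s: 5.05
ee_pos: [513.2, 143.3, 97.3]
ee_rot: [180.0, 0.0, -3.0]
force: [0.5, -0.4, -0.1]
gripper_width: 54.0
```

```bash

python3 -c "
from h import *
from workcell import env
f=grab(env,'scene','s4');g=grab(env,'side','d4')
cv2.imwrite('pics/s4d.png',np.hstack([cv2.resize(f['image'][130:200,330:400,::-1],(400,400),interpolation=2),cv2.resize(g['image'][170:240,265:335,::-1],(400,400),interpolation=2)]))"
```

```text
(no output)
```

View pics/s4d.png

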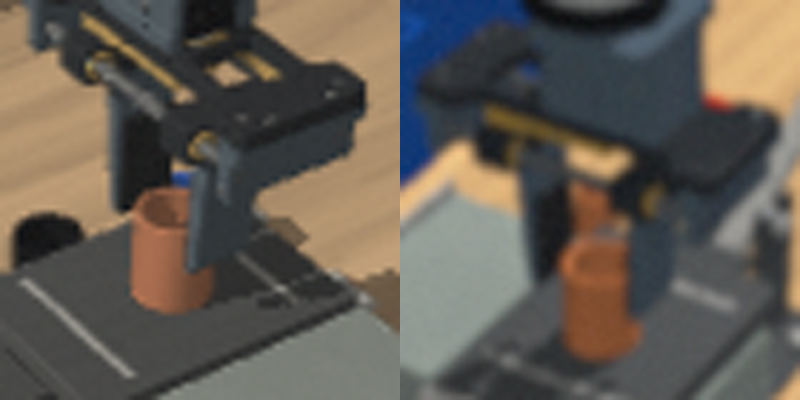

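No contact at 97, and the view confirms the tips are still about 30 mm higher than reported. I'll continue down gently.

>>> {"api": "drive_tool", "payload": {
  "series": [
    [0.41,[0,0,2],[0,0,0]],
    [0.41,[0,0,4],[0,0,0]],
    [0.41,[0,0,6],[0,0,0]],
    [0.41,[0,0,8],[0,0,0]],
    [0.41,[0,0,10],[0,0,0]]
  ]
}}

```text
time_s: 5.65
ee_pos: [513.1, 143.3, 87.2]
ee_rot: [180.0, 0.0, -3.0]
force: [-0.2, -0.1, 0.7]
gripper_width: 54.2
```

>>> {"api": "drive_tool", "payload": {
  "series": [
    [0.41,[0,0,2],[0,0,0]],
    [0.41,[0,0,4],[0,0,0]],
    [0.41,[0,0,6],[0,0,0]],
    [0.41,[0,0,7],[0,0,0]],
    [0.41,[0,0,7],[0,0,0]]
  ]
}}

```text
time_s: 6.15
ee_pos: [513.1, 143.3, 80.2]
ee_rot: [180.0, 0.0, -3.0]
force: [-0.8, 0.1, 0.1]
gripper_width: 53.7
```

```bash

python3 -c "
from h import *
from workcell import env
f=grab(env,'scene','s5');g=grab(env,'side','d5')
cv2.imwrite('pics/s5d.png',np.hstack([cv2.resize(f['image'][130:200,330:400,::-1],(400,400),interpolation=2),cv2.resize(g['image'][170:240,265:335,::-1],(400,400),interpolation=2)]))"
```

```text
(no output)
```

View pics/s5d.png

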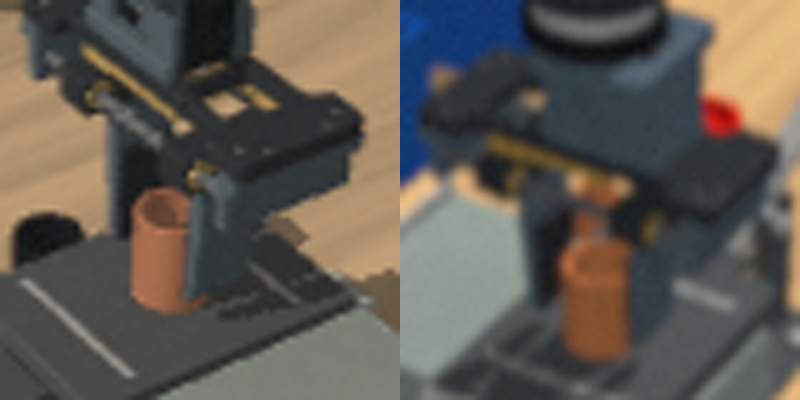

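```bash

python3 -c "
from h import *
f=cam('s5');g=cam('d5')
a=lambda x,y:np.array((330+x*.175,130+y*.175)); b=lambda x,y:np.array((265+(x-400)*.175,170+y*.175))
print('front tip bottom centre',tri(f,a(217,297),g,b(548,303)))
print('back tip bottom',tri(f,a(130,238),g,b(650,349)))
"
```

```text
front tip bottom centre (array([544.643524  , 144.75697156, 110.77566785]), [array([0.16140385, 0.0457348 ]), array([ 0.15008681, -0.03815951])])
back tip bottom (array([477.49325038, 145.92701252, 106.33856881]), [array([0.9831787 , 0.32738366]), array([ 0.96595565, -0.29914133])])
```

Tips are now at about z 108. Pushing along +x slowly.

>>> {"api": "drive_tool", "payload": {
  "series": [
    [0.41,[4,0,0],[0,0,0]],
    [0.41,[8,0,0],[0,0,0]],
    [0.41,[12,0,0],[0,0,0]],
    [0.41,[16,0,0],[0,0,0]],
    [0.41,[20,0,0],[0,0,0]]
  ]
}}

```text
time_s: 6.75
ee_pos: [533.4, 142.2, 80.4]
ee_rot: [180.0, 0.0, -3.0]
force: [-1.2, -0.4, 1.1]
gripper_width: 53.9
```

>>> {"api": "drive_tool", "payload": {
  "series": [
    [0.41,[4,0,0],[0,0,0]],
    [0.41,[8,0,0],[0,0,0]],
    [0.41,[12,0,0],[0,0,0]],
    [0.41,[16,0,0],[0,0,0]],
    [0.41,[20,0,0],[0,0,0]]
  ]
}}

```text
time_s: 7.25
ee_pos: [553.5, 141.2, 80.4]
ee_rot: [180.0, -0.0, -3.0]
force: [-0.6, 0.4, 0.3]
gripper_width: 54.4
```

```bash

python3 -c "
from h import *
from workcell import env
f=grab(env,'scene','s6');g=grab(env,'side','d6')
cv2.imwrite('pics/s6d.png',np.hstack([cv2.resize(f['image'][130:210,330:410,::-1],(400,400),interpolation=2),cv2.resize(g['image'][170:250,245:325,::-1],(400,400),interpolation=2)]))"
```

```text
(no output)
```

View pics/s6d.png

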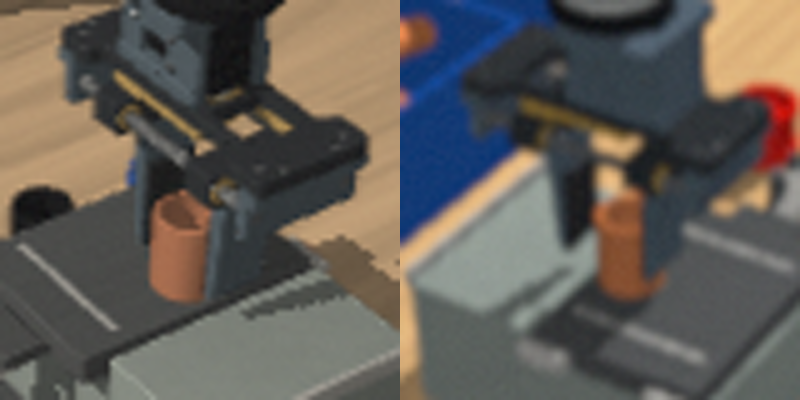

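The sleeve slides upright between the fingers, at about (180,250) in the left crop. Continuing.

>>> {"api": "drive_tool", "payload": {
  "series": [
    [0.41,[4,0,0],[0,0,0]],
    [0.41,[8,0,0],[0,0,0]],
    [0.41,[12,0,0],[0,0,0]],
    [0.41,[16,0,0],[0,0,0]],
    [0.41,[20,0,0],[0,0,0]]
  ]
}}

```text
time_s: 7.85
ee_pos: [573.4, 140.2, 80.5]
ee_rot: [180.0, 0.0, -3.0]
force: [-1.0, 0.1, 0.8]
gripper_width: 53.8
```

>>> {"api": "drive_tool", "payload": {
  "series": [
    [0.41,[3,0,0],[0,0,0]],
    [0.41,[6,0,0],[0,0,0]],
    [0.41,[10,0,0],[0,0,0]],
    [0.41,[14,0,0],[0,0,0]],
    [0.41,[18,0,0],[0,0,0]]
  ]
}}

```text
time_s: 8.35
ee_pos: [591.5, 139.2, 80.3]
ee_rot: [180.0, -0.0, -3.0]
force: [0.2, 0.3, -0.4]
gripper_width: 53.7
```

>>> {"api": "drive_tool", "payload": {
  "series": [
    [0.41,[4,0,0],[0,0,0]],
    [0.41,[8,0,0],[0,0,0]],
    [0.41,[12,0,0],[0,0,0]],
    [0.41,[16,0,0],[0,0,0]],
    [0.41,[20,0,0],[0,0,0]]
  ]
}}

```text
time_s: 8.85
ee_pos: [611.4, 138.2, 80.4]
ee_rot: [180.0, 0.0, -3.0]
force: [-0.9, 0.2, 0.4]
gripper_width: 54.3
```

```bash

python3 -c "
from h import *
from workcell import env
f=grab(env,'scene','s7');g=grab(env,'side','d7')
cv2.imwrite('pics/s7d.png',np.hstack([cv2.resize(f['image'][130:230,330:430,::-1],(400,400),interpolation=2),cv2.resize(g['image'][160:260,235:335,::-1],(400,400),interpolation=2)]))"
```

```text
(no output)
```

View pics/s7d.png

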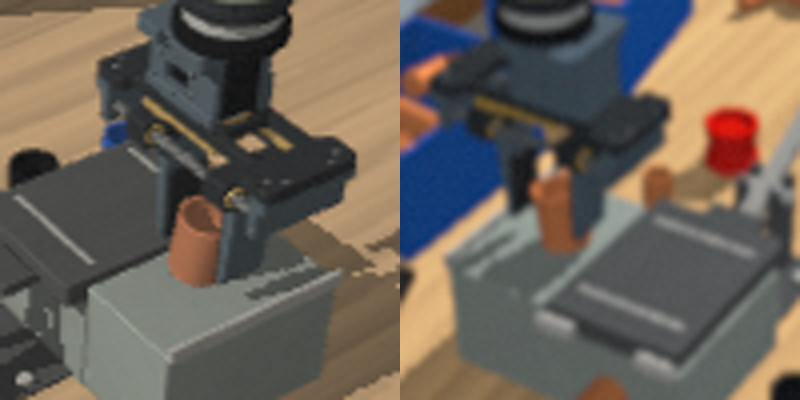

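The sleeve is on the ledge, but it looks slightly tilted towards the front finger. I'll measure it.

```bash

cat > stf.py <<'E'
from h import *
P=np.load('st.npy')
def tost(w):
    c,s=np.cos(P[2]),np.sin(P[2]); d=np.asarray(w)[:2]-P[:2]; return np.array([c*d[0]+s*d[1],-s*d[0]+c*d[1],w[2]])
E
python3 -c "
from stf import *
f=cam('s7');g=cam('d7')
a=lambda x,y:np.array((330+x/4,130+y/4)); b=lambda x,y:np.array((235+(x-400)/4,160+y/4))
t=tri(f,a(202,211),g,b(553,187))[0];u=tri(f,a(193,274),g,b(565,244))[0]
print(tost(t),tost(u), tost((611.4,138.2,80)))
cv2.imwrite('pics/s7e.png',np.hstack([cv2.resize(f['image'][170:210,360:400,::-1],(400,400),interpolation=2),cv2.resize(g['image'][190:230,255:295,::-1],(400,400),interpolation=2)]))
"
```

```text
[ 93.34155654 160.29073029 148.79292841] [ 89.64560351 157.6851513   91.95341309] [ 97.57517886 160.07314589  80.        ]
```

View pics/s7e.png

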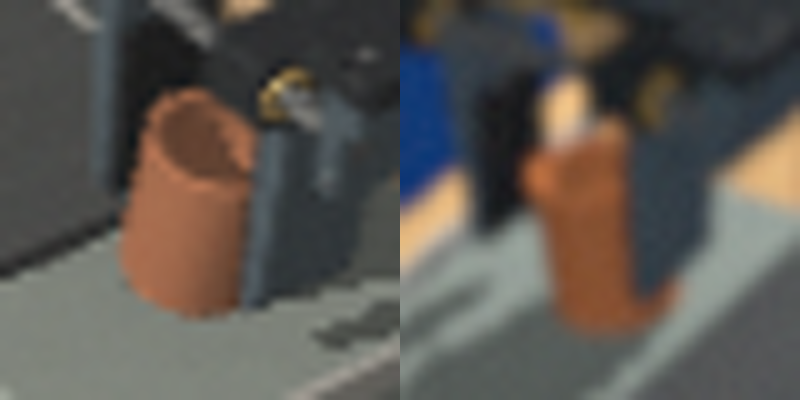

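The sleeve leans on the front finger. I'll back off a few mm so it can settle, then look.

>>> {"api": "drive_tool", "payload": {
  "series": [
    [0.41,[-1,0,0],[0,0,0]],
    [0.41,[-3,0,0],[0,0,0]],
    [0.41,[-4,0,0],[0,0,0]],
    [0.41,[-5,0,0],[0,0,0]],
    [0.41,[-5,0,0],[0,0,0]]
  ]
}}

```text
time_s: 9.45
ee_pos: [606.0, 138.5, 80.6]
ee_rot: [180.0, -0.0, -3.0]
force: [0.5, -0.3, -0.5]
gripper_width: 54.0
```

```bash

python3 -c "
from h import *
from workcell import env
f=grab(env,'scene','s8');g=grab(env,'side','d8');w=grab(env,'wrist','w8')
cv2.imwrite('pics/s8e.png',np.hstack([cv2.resize(f['image'][160:220,350:410,::-1],(400,400),interpolation=2),cv2.resize(g['image'][180:240,245:305,::-1],(400,400),interpolation=2)]))
"
```

```text
(no output)
```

View pics/s8e.png

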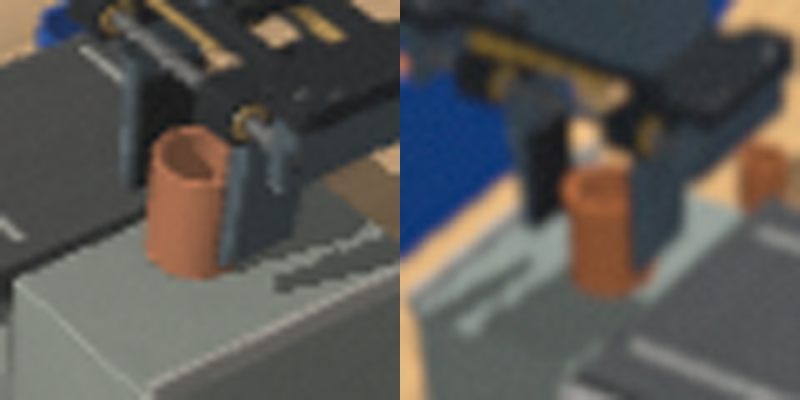

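View pics/w8.png

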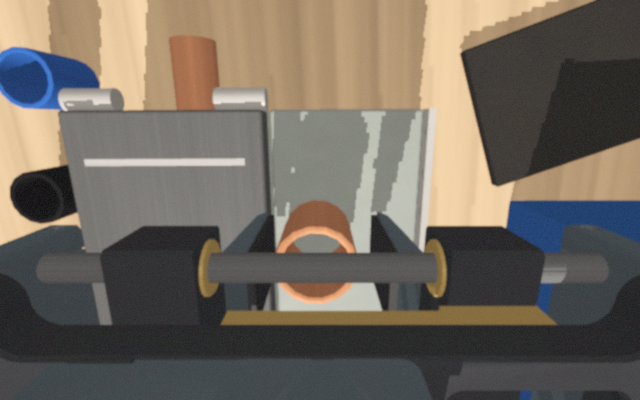

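```bash

python3 -c "
from stf import *
f=cam('s8');g=cam('d8');w=cam('w8')
a=lambda x,y:np.array((350+x*.15,160+y*.15)); b=lambda x,y:np.array((245+(x-400)*.15,180+y*.15))
t=tri(f,a(192,155),g,b(603,187))[0];u=tri(f,a(189,257),g,b(612,278))[0]
print(tost(t),tost(u), tost((606,138.5,80)), tost(onplane(w,(316,265),145.5)))
"
```

```text
[ 87.63841924 158.25917225 144.48194929] [ 87.82918746 158.66506016  90.28531017] [ 92.16703075 160.11712395  80.        ] [ 89.15928241 159.88963521 145.5       ]
```

The sleeve now stands upright at station x about 88, y about 159. I'll open a little and lift clear.

>>> {"api": "drive_tool", "payload": {
  "series": [
    [0.25,[0,0,0],[0,0,0]],
    [0.25,[0,0,0],[0,0,0]],
    [0.25,[0,0,0],[0,0,0]],
    [0.25,[0,0,-8],[0,0,0]],
    [0.25,[0,0,-20],[0,0,0]]
  ]
}}

```text
time_s: 10.1
ee_pos: [605.7, 138.4, 100.6]
ee_rot: [180.0, 0.1, -3.0]
force: [-0.5, 0.8, 0.0]
gripper_width: 68.5
```

>>> {"api": "drive_tool", "payload": {
  "series": [
    [0.25,[0,0,-25],[0,0,0]],
    [0.25,[0,0,-60],[0,0,0]],
    [0.25,[0,0,-110],[0,0,0]],
    [0.25,[0,10,-150],[0,0,0]],
    [0.25,[0,20,-160],[0,0,0]]
  ]
}}

```text
time_s: 10.6
ee_pos: [607.4, 118.9, 267.6]
ee_rot: [-179.9, -0.7, -2.9]
force: [-0.2, -0.3, 0.3]
gripper_width: 68.7
```

```bash

python3 -c "
from h import *
from workcell import env
f=grab(env,'scene','s9');g=grab(env,'side','d9');w=grab(env,'wrist','w9');rel(env,(498,-169,230),-2.7)
"
```

```text
t 10.75 pos [605.  118.1 261.1] rot [-1.7998e+02 -7.0000e-02 -3.0400e+00] F [-1.1 -0.7 -1. ] w 68.6
shift [-91.7 292.4  30.9] rotvec [-0.0004 -0.0013 -0.0059]
```

View pics/w9.png

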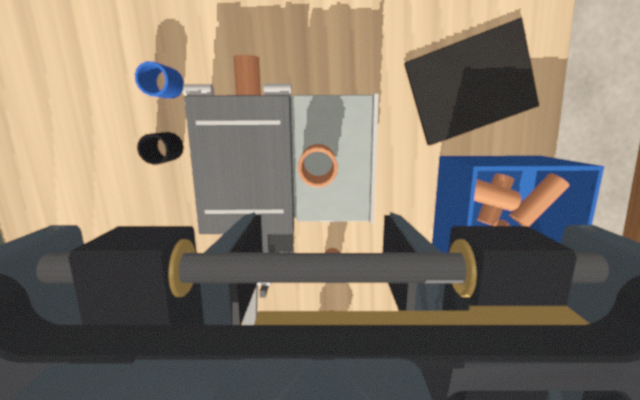

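View pics/s9.png

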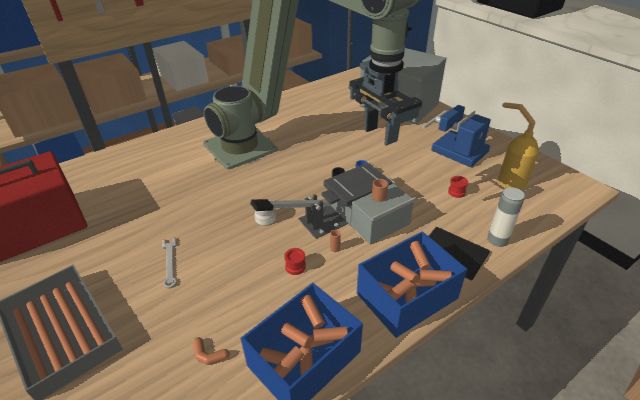

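The sleeve stands upright on the ledge, rim at (318,166) in the wrist view and (380,186) in the scene view. I'll check the numbers and locate the pad.

```bash

python3 -c "
from stf import *
w=cam('w9');print('sleeve',tost(onplane(w,(318.5,166),145.5)),'cover right edge',tost(onplane(w,(292.5,160),98.5)),'rim outer',tost(onplane(w,(376.5,160),104.5)))
c,s=np.cos(P[2]),np.sin(P[2])
for th in (.42,.2,0,-.14,-.25):
  y=-170*np.cos(th)+7*np.sin(th); z=85+170*np.sin(th)+7*np.cos(th)
  print(th,P[0]-s*y,P[1]+c*y,z)
"
```

```text
sleeve [ 89.88496756 161.13492876 145.5       ] cover right edge [ 59.08016741 161.53326142  98.5       ] rim outer [156.6340252  161.72043706 104.5       ]
0.42 499.1403037037657 -169.27340269614527 160.71089960231308
0.2 498.53187476954054 -182.10882655038986 125.6342522800491
0 498.3055757594244 -186.88283309288903 92.0
-0.14 498.33807995497546 -186.19712420649344 68.20918248396825
-0.25 498.4738101891112 -183.3337576126818 49.72371387870562
```

Sleeve at x about 90, wholly off the cover, so step 1 holds. Moving above the pad with the fingers shut.

>>> {"api": "drive_tool", "payload": {
  "series": [
    [1,[-16,48,0],[0,0,0]],
    [1,[-31,96,0],[0,0,0]],
    [1,[-47,144,0],[0,0,0]],
    [1,[-62,192,0],[0,0,0]],
    [1,[-77,240,0],[0,0,0]]
  ],
  "squeeze": 20
}}

```text
time_s: 11.25
ee_pos: [514.4, -116.1, 258.1]
ee_rot: [-179.9, 0.2, -2.9]
force: [0.9, 0.3, -0.1]
gripper_width: 30.9
```

>>> {"api": "drive_tool", "payload": {
  "series": [
    [1,[-8,20,0],[0,0,0]],
    [1,[-14,40,0],[0,0,0]],
    [1,[-14,47,0],[0,0,0]],
    [1,[-14,47,10],[0,0,0]],
    [1,[-14,47,20],[0,0,0]]
  ]
}}

```text
time_s: 11.75
ee_pos: [500.0, -160.4, 238.8]
ee_rot: [-179.9, 0.1, -2.9]
force: [0.3, -1.2, -0.0]
gripper_width: 0.4
```

```bash

python3 -c "
from h import *
from workcell import env
f=grab(env,'scene','s10');g=grab(env,'side','d10');rel(env,(499,-165,200),-2.7)
cv2.imwrite('pics/s10e.png',np.hstack([cv2.resize(f['image'][130:230,210:310,::-1],(400,400),interpolation=2),cv2.resize(g['image'][110:210,290:390,::-1],(400,400),interpolation=2)]))
"
```

```text
t 11.85 pos [ 499.  -159.9  237.7] rot [-179.9     0.28   -2.9 ] F [0.4 0.5 0.7] w 0.6
shift [ 0.4  5.2 37.7] rotvec [-0.0018  0.0048 -0.0035]
```

View pics/s10e.png

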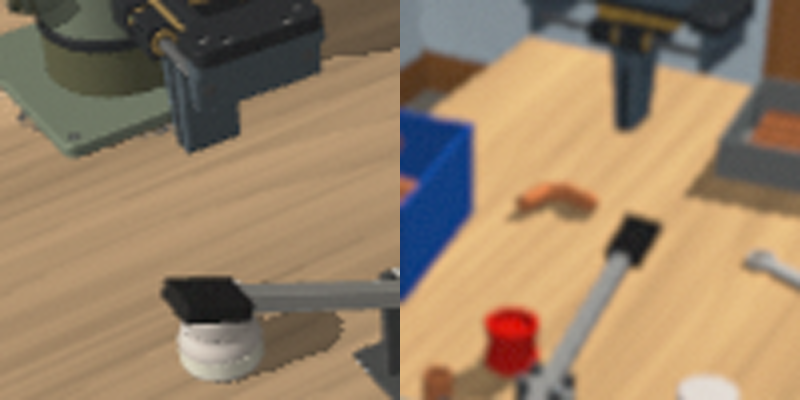

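```bash

python3 -c "
from stf import *
f=cam('s10');g=cam('d10')
a=lambda x,y:np.array((210+x/4,130+y/4)); b=lambda x,y:np.array((290+(x-400)/4,110+y/4))
print('tip',tri(f,a(208,139),g,b(631,125)),'pad',tri(f,a(207,298),g,b(636,239)), 'proj tcp',proj(f,(499,-160,268)),proj(g,(499,-160,268)))
"
```

```text
tip (array([ 496.96559824, -158.28670634,  273.72769921]), [array([0.48088745, 0.29341636]), array([ 0.33846153, -0.20982443])]) pad (array([ 494.13680684, -173.25050254,  154.42424441]), [array([-0.14880675, -0.08036011]), array([-0.10690694,  0.05772722])]) proj tcp [262.52502242 167.62858482] [347.6696417  142.23786174]
```

The shut tips are about 30 mm above the reported TCP again (z about 270 against 238). Lowering onto the pad.

>>> {"api": "drive_tool", "payload": {
  "series": [
    [1,[0,2,30],[0,0,0]],
    [1,[0,4,60],[0,0,0]],
    [1,[0,5,80],[0,0,0]],
    [1,[0,5,90],[0,0,0]],
    [1,[0,5,92],[0,0,0]]
  ]
}}

```text
time_s: 12.35
ee_pos: [499.3, -165.6, 147.4]
ee_rot: [-180.0, 0.1, -2.9]
force: [1.4, 0.7, -1.2]
gripper_width: 0.5
```

>>> {"api": "drive_tool", "payload": {
  "series": [
    [1,[0,0,2],[0,0,0]],
    [1,[0,1,4],[0,0,0]],
    [1,[0,1,6],[0,0,0]],
    [1,[0,2,8],[0,0,0]],
    [1,[0,2,10],[0,0,0]]
  ]
}}

```text
time_s: 12.85
ee_pos: [499.8, -168.6, 138.7]
ee_rot: [180.0, -0.0, -3.0]
force: [-0.1, 0.2, -0.3]
gripper_width: 0.4
```

```bash

python3 -c "
from h import *
from workcell import env
f=grab(env,'scene','s11');g=grab(env,'side','d11');rel(env,(499,-165,200),-2.7)
cv2.imwrite('pics/s11e.png',np.hstack([cv2.resize(f['image'][150:250,220:320,::-1],(400,400),interpolation=2),cv2.resize(g['image'][120:220,290:390,::-1],(400,400),interpolation=2)]))
"
```

```text
t 12.95 pos [ 499.4 -168.5  138.3] rot [-1.80e+02  2.00e-02 -2.99e+00] F [-0.7 -0.6  0.1] w 0.3
shift [ -0.6  -3.4 -61.7] rotvec [-0.      0.0003 -0.0051]
```

View pics/s11e.png

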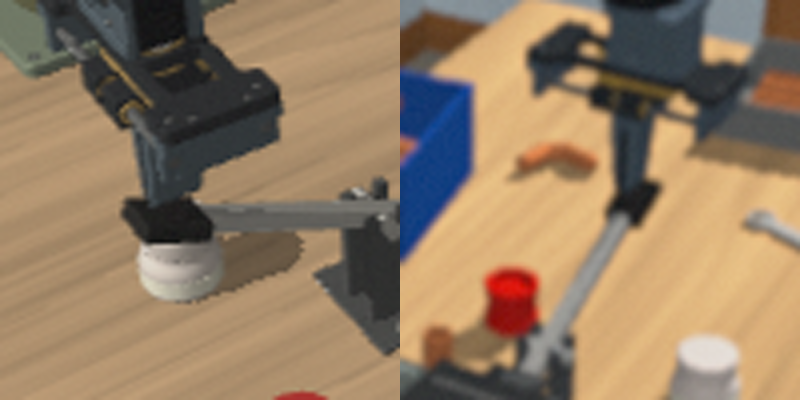

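Shut fingertips sit just over the pad's centre, at (180,205) in the left crop. Pressing along the arc.

>>> {"api": "drive_tool", "payload": {
  "series": [
    [1,[0,1,3],[0,0,0]],
    [1,[0,2,6],[0,0,0]],
    [1,[0,3,9],[0,0,0]],
    [1,[0,4,12],[0,0,0]],
    [1,[0,5,15],[0,0,0]]
  ]
}}

```text
time_s: 13.45
ee_pos: [500.1, -173.8, 124.7]
ee_rot: [179.9, -0.1, -3.0]
force: [-1.5, -0.1, 8.8]
gripper_width: 0.4
```

>>> {"api": "drive_tool", "payload": {
  "series": [
    [1,[0,1,3],[0,0,0]],
    [1,[0,2,6],[0,0,0]],
    [1,[0,3,9],[0,0,0]],
    [1,[0,4,12],[0,0,0]],
    [1,[0,5,15],[0,0,0]]
  ]
}}

```text
time_s: 13.95
ee_pos: [500.5, -179.9, 110.3]
ee_rot: [179.8, -0.2, -3.0]
force: [-1.4, -1.0, 10.0]
gripper_width: 0.5
```

```bash

python3 -c "
from h import *
from workcell import env
f=grab(env,'scene','s12');g=grab(env,'side','d12')
cv2.imwrite('pics/s12e.png',np.hstack([cv2.resize(f['image'][130:255,230:430,::-1],(480,300),interpolation=2),cv2.resize(g['image'][120:245,240:390,::-1],(300,250),interpolation=2).copy() if 0 else cv2.resize(g['image'][140:260,255:375,::-1],(300,300),interpolation=2)]))
"
```

```text
(no output)
```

View pics/s12e.png

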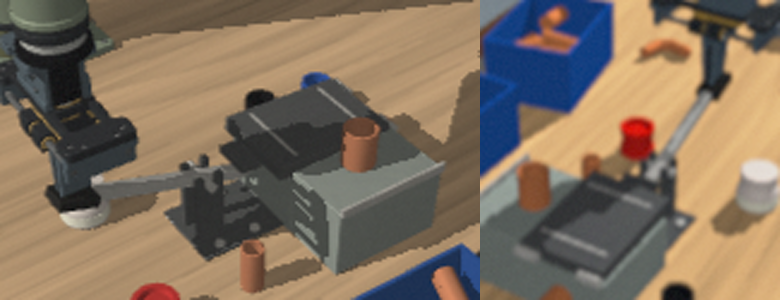

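The bar is pressing (about 10 N), and the sleeve is steady. Continuing down.

>>> {"api": "drive_tool", "payload": {
  "series": [
    [1,[0,1,3],[0,0,0]],
    [1,[0,2,6],[0,0,0]],
    [1,[0,3,9],[0,0,0]],
    [1,[0,3,12],[0,0,0]],
    [1,[0,4,15],[0,0,0]]
  ]
}}

```text
time_s: 14.55
ee_pos: [501.1, -184.7, 95.7]
ee_rot: [179.7, -0.3, -2.9]
force: [-0.6, -2.7, 10.3]
gripper_width: 0.4
```

>>> {"api": "drive_tool", "payload": {
  "series": [
    [1,[0,1,3],[0,0,0]],
    [1,[0,1,6],[0,0,0]],
    [1,[0,2,9],[0,0,0]],
    [1,[0,2,12],[0,0,0]],
    [1,[0,2,15],[0,0,0]]
  ]
}}

```text
time_s: 15.05
ee_pos: [501.4, -187.7, 80.9]
ee_rot: [179.6, -0.4, -2.9]
force: [0.6, -5.4, 9.8]
gripper_width: 0.2
```

>>> {"api": "drive_tool", "payload": {
  "series": [
    [1,[0,0,3],[0,0,0]],
    [1,[0,1,6],[0,0,0]],
    [1,[0,1,9],[0,0,0]],
    [1,[0,1,12],[0,0,0]],
    [1,[0,1,15],[0,0,0]]
  ]
}}

```text
time_s: 15.55
ee_pos: [501.6, -189.0, 65.8]
ee_rot: [179.6, -0.4, -2.9]
force: [1.0, -6.6, 8.7]
gripper_width: 0.3
```

```bash

python3 -c "
from h import *
from workcell import env
f=grab(env,'scene','s13');g=grab(env,'side','d13')
cv2.imwrite('pics/s13e.png',np.hstack([cv2.resize(f['image'][130:255,230:430,::-1],(480,300),interpolation=2),cv2.resize(g['image'][140:260,255:375,::-1],(300,300),interpolation=2)]))
"
```

```text
(no output)
```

View pics/s13e.png

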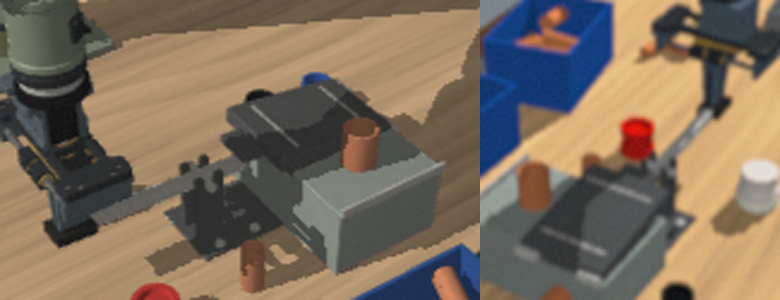

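The cover is visibly opening. A side force of −6.6 N in y has built up, so I'll relieve it by shifting slightly along tool +y while going down.

>>> {"api": "drive_tool", "payload": {
  "series": [
    [1,[0,1,2],[0,0,0]],
    [1,[0,2,4],[0,0,0]],
    [1,[0,2,7],[0,0,0]],
    [1,[0,3,10],[0,0,0]],
    [1,[0,3,13],[0,0,0]]
  ]
}}

```text
time_s: 16.15
ee_pos: [501.0, -189.7, 52.4]
ee_rot: [179.9, -0.3, -3.0]
force: [1.0, -1.0, 9.8]
gripper_width: 0.6
```

>>> {"api": "drive_tool", "payload": {
  "series": [
    [1,[0,0,3],[0,0,0]],
    [1,[0,1,6],[0,0,0]],
    [1,[0,1,9],[0,0,0]],
    [1,[0,1,11],[0,0,0]],
    [1,[0,1,13],[0,0,0]]
  ]
}}

```text
time_s: 16.65
ee_pos: [500.3, -189.8, 39.2]
ee_rot: [180.0, -0.2, -3.0]
force: [-0.3, 0.5, 10.2]
gripper_width: 0.4
```

```bash

python3 -c "
from h import *
from workcell import env
f=grab(env,'scene','s14');g=grab(env,'side','d14')
cv2.imwrite('pics/s14e.png',np.hstack([cv2.resize(f['image'][130:255,230:430,::-1],(480,300),interpolation=2),cv2.resize(g['image'][140:260,255:375,::-1],(300,300),interpolation=2)]))
"
```

```text
(no output)
```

View pics/s14e.png

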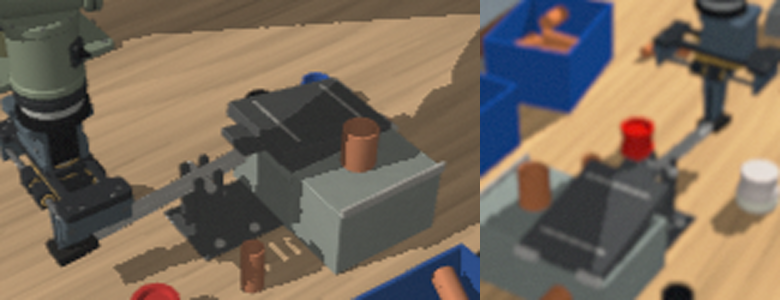

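>>> {"api": "drive_tool", "payload": {
  "series": [
    [1,[0,0,2],[0,0,0]],
    [1,[0,0,4],[0,0,0]],
    [1,[0,0,7],[0,0,0]],
    [1,[0,0,9],[0,0,0]],
    [1,[0,0,11],[0,0,0]]
  ]
}}

```text
time_s: 17.25
ee_pos: [499.8, -188.9, 27.9]
ee_rot: [-179.9, -0.2, -3.0]
force: [-1.0, 4.0, 10.7]
gripper_width: 0.3
```

>>> {"api": "drive_tool", "payload": {
  "series": [
    [1,[0,0,1],[0,0,0]],
    [1,[0,0,2],[0,0,0]],
    [1,[0,0,3],[0,0,0]],
    [1,[0,0,3],[0,0,0]],
    [1,[0,0,3],[0,0,0]]
  ]
}}

```text
time_s: 17.75
ee_pos: [499.7, -188.5, 24.8]
ee_rot: [-179.9, -0.1, -3.0]
force: [0.1, 4.6, 9.2]
gripper_width: 0.5
```

```bash

python3 -c "
from h import *
from workcell import env
f=grab(env,'scene','s15');g=grab(env,'side','d15');w=grab(env,'wrist','w15')
cv2.imwrite('pics/s15e.png',cv2.resize(f['image'][140:260,235:395,::-1],(800,600),interpolation=2))
cv2.imwrite('pics/d15e.png',cv2.resize(g['image'][140:260,235:395,::-1],(800,600),interpolation=2))
"
```

```text
(no output)
```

View pics/s15e.png

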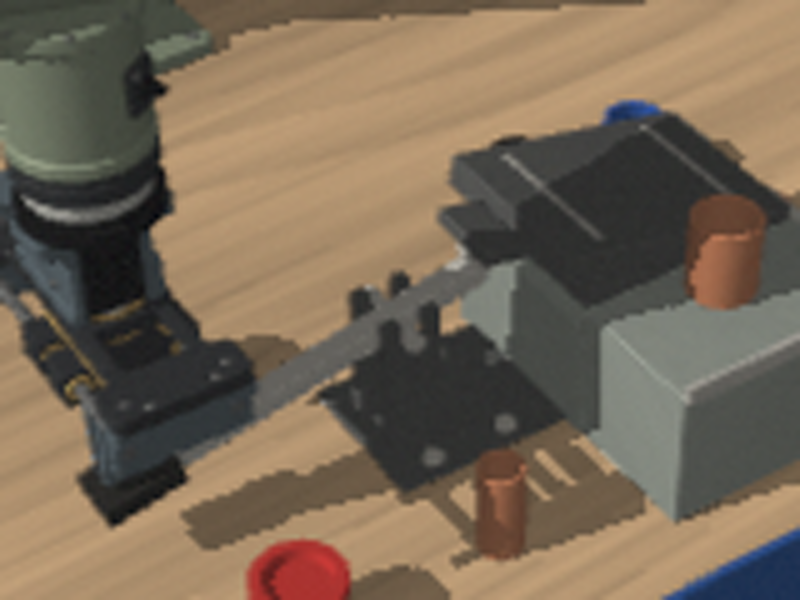

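View pics/d15e.png

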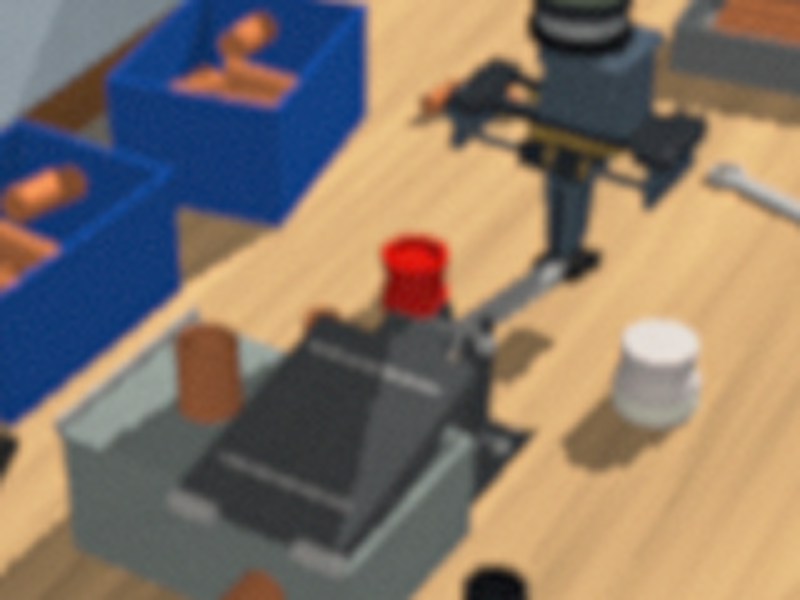

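The cover's saddle edge is clearly up and the sleeve is upright at (725,250). I'll measure the cover and bar angles by casting rays onto their planes.

```bash
cat > ang.py <<'E'
from stf import *
c,s=np.cos(P[2]),np.sin(P[2]); ex=np.array([c,s,0])
def onx(f,uv,x):
    d=R_of(f)@np.linalg.inv(f['K'])@np.array([uv[0],uv[1],1.]); o=np.array(f['origin']); q=np.array([P[0],P[1],0])+ex*x
    return tost(o+d*(ex@(q-o))/(ex@d))
def ang(p): 
    return np.arctan2(p[2]-78.5,235-p[1])-np.arctan2(20,165)
E
python3 -c "
from ang import *
f=cam('s15');g=cam('d15');f0=cam('scene0')
a=lambda x,y:np.array((235+x/5,140+y/5))
for n,F,uv,x in [('far corner',f,a(453,158),-59),('near corner',f,a(590,305),59),('far corner side view',g,a(478,362),-59),
 ('shut far',f0,((378.5)/4-.5+230,(208.5)/4-.5+130),-59),('shut near',f0,(472.5/4-.5+230,292.5/4-.5+130),59)]:
  p=onx(F,uv,x); print(n,p.round(1),ang(p).round(3), np.hypot(p[2]-78.5,235-p[1]))
"
```

```text
far corner [-59.   75.8 129.5] 0.189 167.1195746451727
near corner [59.  89.5 94.1] -0.014 146.3672665246435
far corner side view [-59.   72.1 128.9] 0.18 170.51863913130524
shut far [-59.   70.3  95.1] -0.02 165.53611672008483
shut near [59.  70.9 97. ] -0.008 165.1115790038036
```

The cover is at about 0.18–0.20 rad (the shut check reads 0.01–0.02 low). I'll add a few mm for margin.

>>> {"api": "drive_tool", "payload": {
  "series": [
    [1,[0,-1,1],[0,0,0]],
    [1,[0,-1,3],[0,0,0]],
    [1,[0,-2,4],[0,0,0]],
    [1,[0,-2,5],[0,0,0]],
    [1,[0,-2,6],[0,0,0]]
  ]
}}

```text
time_s: 18.4
ee_pos: [500.0, -187.4, 19.0]
ee_rot: [180.0, -0.2, -3.0]
force: [-0.8, 3.0, 9.5]
gripper_width: 0.2
```

>>> {"api": "drive_tool", "payload": {
  "series": [
    [1,[0,0,0],[0,0,0]],
    [1,[0,0,0],[0,0,0]],
    [1,[0,0,0],[0,0,0]],
    [1,[0,0,0],[0,0,0]],
    [1,[0,0,0],[0,0,0]]
  ]
}}

```text
time_s: 18.9
ee_pos: [499.9, -187.4, 18.8]
ee_rot: [-180.0, -0.2, -3.0]
force: [-0.6, 1.4, 9.6]
gripper_width: 0.8
```

```bash

python3 -c "
from h import *
from workcell import env
f=grab(env,'scene','s16');g=grab(env,'side','d16')
cv2.imwrite('pics/s16e.png',cv2.resize(f['image'][140:260,235:395,::-1],(800,600),interpolation=2))
cv2.imwrite('pics/d16e.png',cv2.resize(g['image'][140:260,235:395,::-1],(800,600),interpolation=2))
print(env.state()['ee_pos'],env.state()['force'])
"
```

```text
[ 499.92321786 -187.3682039    18.78942637] [-0.46934523  1.61448051  8.32717699]
```

View pics/s16e.png

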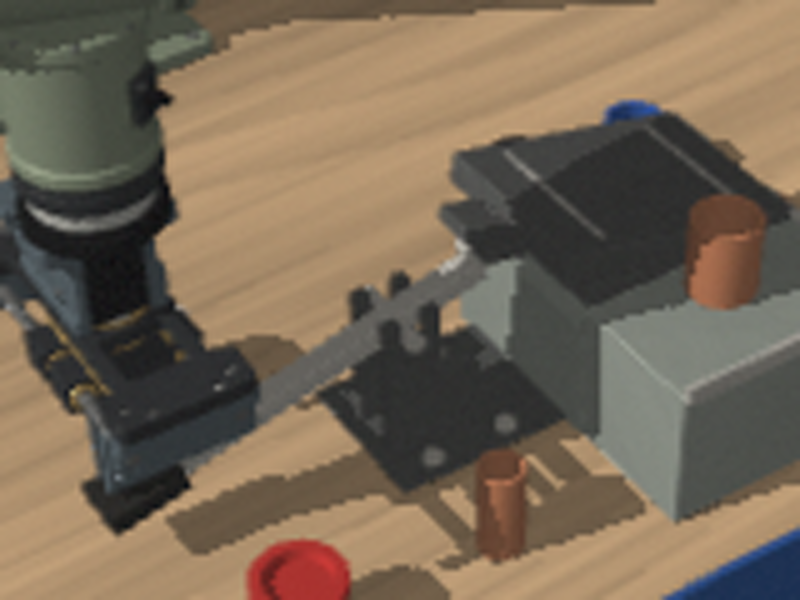

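View pics/d16e.png

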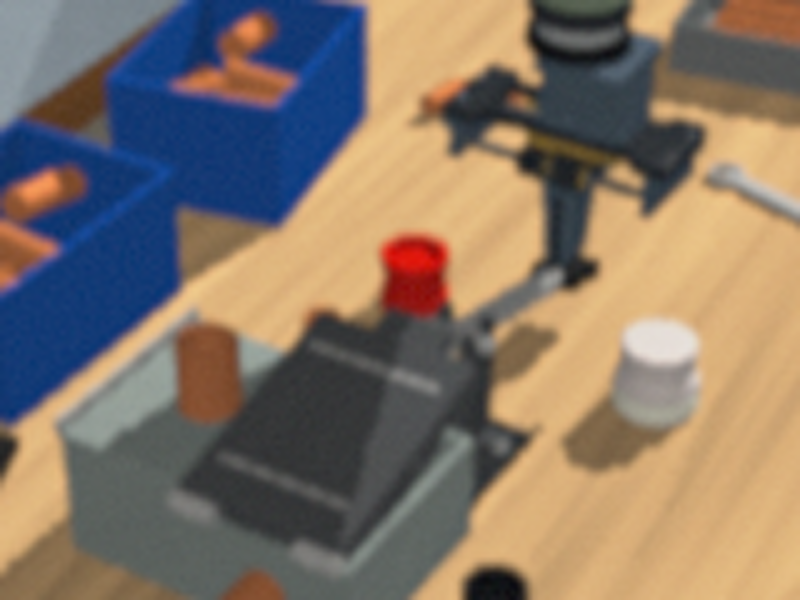

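```bash

python3 -c "
from ang import *
f=cam('s16');g=cam('d16')
a=lambda x,y:np.array((235+x/5,140+y/5))
for n,F,uv,x in [('far corner',f,a(455,154),-59),('far corner side view',g,a(478,358),-59)]:
  p=onx(F,uv,x); print(n,p.round(1),ang(p).round(3))
t=tri(f,a(140,490),g,a(578,270))[0]; print('pad',tost(t))
"
```

```text
far corner [-59.   77.3 131.8] 0.205
far corner side view [-59.   72.3 132.2] 0.198
pad [  -6.55197603 -169.62409481   41.39792315]
```

```bash
python3 -c "
from workcell import env
print(env.job_done()); s=env.state(); print(s['time_s'],s['ee_pos'],s['force'])"
```

```text
the job is handed in; nothing more can be done
None
the job is handed in; nothing more can be done
```

I slid the copper sleeve off the shut cover onto the ledge. I then pressed the pry bar's pad down with the shut fingers and handed the job in at about 19 s, still holding the bar down. No verdict was reported.

**Last checks**
- **Sleeve:** it stands upright at about station x 90, y 160 mm, wholly off the cover.
- **Cover:** both views read about 0.20 rad open. The same check on the shut cover read 0.01–0.02 rad low in the scene view, so the true angle is probably slightly higher; the limit is 0.17 rad.
- **Bar:** held with about 8–10 N. In the last images its pin still looks seated in the saddle. I judged this by eye and did not measure it.
- **Everything else:** the jar, cup_a and stub stood where they started in the last images. I did not measure their positions, and I made no specific check of cup_b, the elbow or the wrench.

**What disagreed or went wrong**
- **Fingertip height:** the real fingertips sit about 30 mm above the reported TCP. Both cameras showed this, and there was no contact at the height where the reported TCP should have touched the cover. I worked from the seen tip height.
- **Sleeve tilt:** near the end of the push the sleeve leaned noticeably, roughly 0.2 rad by eye, against the 0.7 rad limit. It settled upright once I backed off 5 mm.
- **Sideways force:** up to about 6.6 N built up along the bar while pressing. I relieved it by adjusting the path.

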